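Set the interlocked isolator and selector on the X-ray desk console

ROBOT

A 7-joint arm with a two-finger parallel gripper is mounted at the origin on the work surface. World frame = base frame: x ahead of the robot, y to its left, z up, the work surface at z = 0. Lengths are in mm, angles in rad, forces in N, time in s.
With the tool pointing down it reaches from about 350 to 900 mm from the base axis. Payload 8.1 kg.
Tool frame: the origin (TCP) lies on the centre line of the jaws, within the pads' length; the fingertips stand 8 mm ahead of it and the grasp point (between the pads) lies 11 mm behind it; y points along the fingers, x is the direction in which the jaws open and shut, and the axes are right-handed (so a half turn about y gives the same grasp; the last joint's range is limited). The gripper opens to 85 mm and grips with 20 to 120 N. Pads are 22 mm wide; open, the fingers measure 114 mm over their backs; the gripper's body (76 mm by 85 mm) begins 54 mm behind the grasp point. The pads swing forward as they close: fully open they stand 13 mm farther back than shut.
Start: joints at [1.065, 0.434, 0.025, 1.573, -0.012, 1.134, -0.075], TCP at [244.976, -575.002, 239.323] pointing down, gripper open.
Joint ranges: [-2.62, 2.62], [-0.44, 2.09], [-1.27, 1.32], [0.08, 2.57], [-1.32, 4.46], [0.12, 2], [-2.74, 2.74]. Speed limits (rad/s): [2.22, 2.22, 3.01, 3.01, 3.14, 3.14, 3.14].

INTERFACE

Orientations are given as a unit quaternion [x, y, z, w].
In Python, from plant import r gives the robot as it stands.
- The arm moves only by the shell command python3 -m crank 'ROWS'. ROWS is JSON, one flat list of numbers, 5 for each row, row after row: the finger opening in m, from 0 to 0.0854, then the shift along the world's x, y, z in m, then the turn about the world's z in degrees. A call has 1 to 10 rows; each row is the pose to reach, as a shift and turn from the pose commanded when the call began; what a row does not reach only later rows make up. A row lasts 1/12 s, in which the tool goes at most 41.7 mm and 7.16 degrees, less where a joint would pass 70% of its speed; a pose out of reach is approached as far as the arm can. A call with a gripper value outside its range is refused whole. The fingers move at their own pace and stop on an object; the grip force is fixed at half the most. Time passes only in rows, so rows that repeat a pose let the fingers close. It gives the time, the measured TCP pose, the force and the opening at its end, in the units of the state.
- r.get_obs(): the state, without advancing time (a new reading comes with each control period).
- r.get_image(name): name is "scene" or "top"; returns a dict with "pixels" (384x512x3 uint8, blue, green, red), "z_map" (384x512 float32, mm along the optical axis (not along the pixel's ray), 0 where there is no reading), "fov_y" (degrees; the focal length in pixels is half the picture's height over the tangent of half this angle, whatever the lens; pixels are square), "cx", "cy" (the principal point, pixels), "extrinsics" (4x4, takes a point from world to camera coordinates). Camera axes: x right, y down, z forward; pixel columns grow to the right and rows downward; lengths in mm; the calibration is good to about 2 mm. A picture is of the moment at which its call begins.
- r.finish_job(): hands the job in, once; it reports no verdict.
The state is a dict: "time": time; "q": joint angles; "joint_vel": joint speeds; "effort": joint torques, N m; "tool_pos": TCP position; "tool_rot": TCP orientation; "ft_force": force on the tool from outside, world axes, zero at the start; "ft_torque": the same for the moment, N m; "gripper_width": finger opening in mm.
Only numpy, scipy, OpenCV 4.12 (cv2) and the standard library are available. Lean on these libraries where they do the work, as an engineer would, in place of code of your own. Each camera call takes 0.05 s, during which the arm holds its last target.

TASK

Switch the console over: turn the isolator (the lever with the straight upright grip) clockwise, seen from above, until it is firmly home against its stop, which frees the selector, then turn the selector (the shorter lever with the ball knob) clockwise all the way to its own stop; leave both there. Feel for the stops gently, never loading either switch with more than about 25 N in all (push and squeeze, both fingers added), and do not knock the other things on the desk and console about.

Things in the scene. Friction and masses are not known exactly. Their poses are not given: they have to be found in the camera images.
- console: White console, 150 deep x 420 wide x 50 mm high, fixed on the desk, carrying both switches side by side (which stands left varies), their turning axes 220 mm apart. Origin: centre of its underside; -x is its front, facing the robot; z up.
- iso_unit: Isolator switch: grey housing 120 x 120 x 40 mm fixed on the console. Origin: centre of its underside (50 mm above the desk), on the lever's vertical turning axis; axes as the console's. Black lever on top: hub 48 mm across and 22 mm high; arm 18 mm wide, its top 62 mm above this origin.
- isolator_grip (a point): Isolator's grip: upright black cylinder, 22 mm in diameter, on the lever's end 85 mm from the turning axis; its free length runs from 62 to 110 mm above the housing's underside (top 160 mm above the desk). This point is on the cylinder's axis, 22 mm below its top.
- isolator (a joint): Lever angle, rad, clockwise from above. Lever direction: housing -x turned counter-clockwise by 0.65 minus this value. Starts at 0 to 0.25. Friction 3 N at the grip (4 N in the last 6 mm); stays where left. A rigid unseen stop, set differently on every console, ends it between 0.85 and 1.5. The selector's lock is clear only within about 0.03 rad (2.5 mm at the grip) of that stop.
- sel_unit: Selector switch: grey housing 100 x 100 x 40 mm fixed on the console. Origin: centre of its underside (50 mm above the desk), on the lever's vertical turning axis; axes as the console's. Steel lever on top: hub 40 mm across and 22 mm high; arm 12 mm wide, its top 60 mm above this origin.
- selector_grip (a point): Selector's grip: centre of a black ball knob 34 mm in diameter on a 12 mm stem at the lever's end, 70 mm from the turning axis and 92 mm above the housing's underside (142 mm above the desk; ball top at 159 mm).
- selector (a joint): Lever angle, rad, clockwise from above; starts at 0. Lever direction: housing -x turned counter-clockwise by 0.65 minus this value. Locked rigidly at about 0.04 until the isolator is home; then it turns with about 3 N at the knob to a rigid stop at 1.2, and stays where it is left.
- tape_roll: Roll of clear tape, 48 mm across, 18 mm high, loose on the rear of the console between the switches. Origin: centre of its underside. To be left alone.
- side_marker: Small loose lead marker, 12 x 24 x 6 mm, on the front of the console between the switches. Origin: centre of its underside. To be left alone.
- mug: White mug, 80 mm across, 95 mm high, on the desk at the robot's left. Origin: centre of its underside.
- wipes_tub: Tub of wipes, 90 mm across, 150 mm high, on the desk at the robot's left, far side. Origin: centre of its underside.
- stapler: Black stapler, 140 mm long, 45 mm high, on the desk at the robot's right. Origin: centre of its underside.
- mouse: Black computer mouse, 105 x 60 x 26 mm, at the robot's near right. Origin: centre of its underside.

How it is judged (in metres and radians):
On the way, in this order (a step that is already met when the one before it is completed fails the run):
1. the isolator is turned over while the selector is still off (value of joint isolator above 0.8 rad and value of joint selector below 0.1 rad), for 0.2 s.
2. the freed selector is turned to its stop (value of joint selector above 1.13 rad), for 0.2 s.
At the end, for the whole second after the job is handed in: Isolator lever turned over past 0.8 rad (in practice home against its hidden stop, since nothing else frees the selector) and selector lever past 1.13 rad, within 0.07 rad of its stop, both at rest (value of joint isolator above 0.8 rad and value of joint selector above 1.13 rad and velocity of joint each of isolator, selector below 0.05 rad/s); the robot touches nothing.
It fails at once if a switch is loaded by the fingers or the arm with more than 25 N, the pushes of both fingers added (contact force between any of the fingers, the arm and iso_unit above 25 N or contact force between any of the fingers, the arm and sel_unit above 25 N).
It fails at once if one of the other things is moved by more than 20 mm (distance of any of tape_roll, side_marker, mug, wipes_tub, stapler, mouse from where it was at the start of the episode above 0.02 m).
It also fails if it takes over 69 s, if anything falls off the work surface, if the arm or the gripper's body presses on something with over 40 N, if the wrist force passes 120 N, or if a joint passes its speed limit or range.

## Working session

There is one attempt and no reset: what is moved stays moved. The work goes in short steps, Python scripts to look and compute and a shell command to move; the robot and the scene stay as the last step left them, time stands still between calls to the robot, and variables do not carry over. Pictures are saved under pics/ and viewed, and the job is handed in when it is done.

```bash
ls; mkdir -p pics; python3 - <<'E'
from plant import r
import cv2, numpy as np
o=r.get_obs()
for k,v in o.items(): print(k,np.round(v,3))
for n in("scene","top"):
    d=r.get_image(n); cv2.imwrite(f"pics/{n}0.png",d["pixels"]); np.savez(f"pics/{n}0.npz",**d)
    print(n,d["fov_y"],d["cx"],d["cy"],np.round(d["extrinsics"],3).tolist())
E
```

```text
pics
time 0.0
q [ 1.065  0.435  0.025  1.574 -0.012  1.134 -0.075]
joint_vel [-0.    -0.     0.001 -0.    -0.001  0.    -0.   ]
effort [ 1.0000e-03 -6.7046e+01  1.0260e+00 -3.1622e+01  1.6000e-02  1.3000e-02
  0.0000e+00]
tool_pos [ 244.748 -574.538  238.511]
tool_rot [-0.59   0.39  -0.389  0.59 ]
ft_force [ 0.623  0.236 -0.37 ]
ft_torque [0.01  0.024 0.037]
gripper_width 85.623
scene 56.0925923915226 250.22171850406062 192.35444420098065 [[-0.074, 0.997, -0.007, 46.001], [0.817, 0.056, -0.574, -315.531], [-0.572, -0.048, -0.819, 1392.629], [0.0, 0.0, 0.0, 1.0]]
top 51.26007648889923 255.02605084050433 190.76528012244975 [[-0.023, -0.999, -0.024, 20.326], [-0.989, 0.026, -0.147, 504.173], [0.147, 0.02, -0.989, 1499.408], [0.0, 0.0, 0.0, 1.0]]
```

View pics/scene0.png

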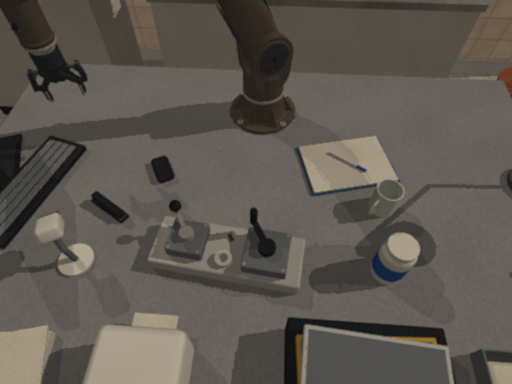

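View pics/top0.png

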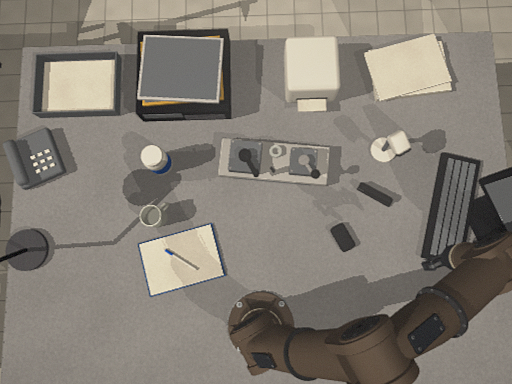

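```bash
cat > h.py <<'E'
import numpy as np, cv2
from scipy.spatial.transform import Rotation as R
def K(d):
    f=d["pixels"].shape[0]/2/np.tan(np.radians(float(d["fov_y"]))/2); return f,float(d["cx"]),float(d["cy"])
def cloud(d):
    f,cx,cy=K(d); z=d["z_map"].astype(float); v,u=np.mgrid[:z.shape[0],:z.shape[1]]
    P=np.stack([(u-cx)/f*z,(v-cy)/f*z,z],-1); E=np.array(d["extrinsics"]); W=(P-E[:3,3])@E[:3,:3]
    W[z==0]=np.nan; return W
def ray(d,u,v,h):
    f,cx,cy=K(d); E=np.array(d["extrinsics"]); c=-E[:3,:3].T@E[:3,3]; w=E[:3,:3].T@np.array([(u-cx)/f,(v-cy)/f,1]); return c+w*(h-c[2])/w[2]
def proj(d,P):
    f,cx,cy=K(d);E=np.array(d["extrinsics"]);p=np.asarray(P,float)@E[:3,:3].T+E[:3,3];return np.stack([f*p[...,0]/p[...,2]+cx,f*p[...,1]/p[...,2]+cy],-1)
E
python3 - <<'E'
from h import *
print(R.from_quat([-0.59,0.39,-0.389,0.59]).as_matrix().round(3))
for n,(x0,x1,y0,y1) in dict(top=(205,345,125,200),scene=(140,320,190,300)).items():
    d=np.load(f"pics/{n}0.npz"); W=cloud(d)
    cv2.imwrite(f"pics/{n}0c.png",cv2.resize(d["pixels"][y0:y1,x0:x1],None,fx=4.4,fy=4.4,interpolation=cv2.INTER_CUBIC))
    z=W[y0:y1,x0:x1].reshape(-1,3); 
    for lo,hi in((40,58),(80,98),(100,116),(118,135),(135,150),(150,170)):
        s=z[(z[:,2]>lo)&(z[:,2]<hi)]
        if len(s): print(n,lo,hi,len(s),s.mean(0).round(1),np.percentile(s,[2,98],axis=0).round(0).tolist())
E
```

```text
[[ 0.393 -0.001  0.92 ]
 [-0.92   0.001  0.393]
 [-0.001 -1.    -0.001]]
top 40 58 2200 [609.6 -81.4  48.7] [[532.0, -272.0, 42.0], [703.0, 136.0, 56.0]]
top 80 98 1321 [623.5 -46.3  88.8] [[562.0, -223.0, 82.0], [688.0, 98.0, 96.0]]
top 100 116 302 [611.4 -50.2 110. ] [[566.0, -198.0, 103.0], [652.0, 59.0, 115.0]]
top 118 135 9 [577.   -8.6 122.5] [[547.0, -172.0, 118.0], [638.0, 51.0, 133.0]]
top 135 150 28 [ 545.3 -177.4  145. ] [[530.0, -226.0, 136.0], [561.0, 10.0, 150.0]]
top 150 170 78 [ 549.  -130.4  156.2] [[533.0, -225.0, 150.0], [565.0, 11.0, 162.0]]
scene 40 58 3918 [634.9 -66.   49.9] [[540.0, -268.0, 43.0], [709.0, 140.0, 55.0]]
scene 80 98 2558 [629.8 -40.2  89.9] [[563.0, -218.0, 83.0], [691.0, 101.0, 94.0]]
scene 100 116 650 [609.5 -45.2 111.1] [[553.0, -204.0, 102.0], [653.0, 64.0, 115.0]]
scene 118 135 30 [562.  -23.  125.9] [[550.0, -210.0, 119.0], [567.0, 15.0, 135.0]]
scene 135 150 66 [ 558.  -124.4  143.9] [[540.0, -223.0, 136.0], [567.0, 14.0, 149.0]]
scene 150 170 140 [ 552.2 -123.9  156.6] [[535.0, -220.0, 150.0], [566.0, 14.0, 162.0]]
```

View pics/top0c.png

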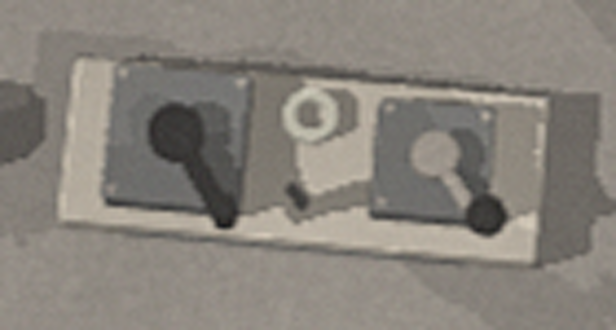

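View pics/scene0c.png

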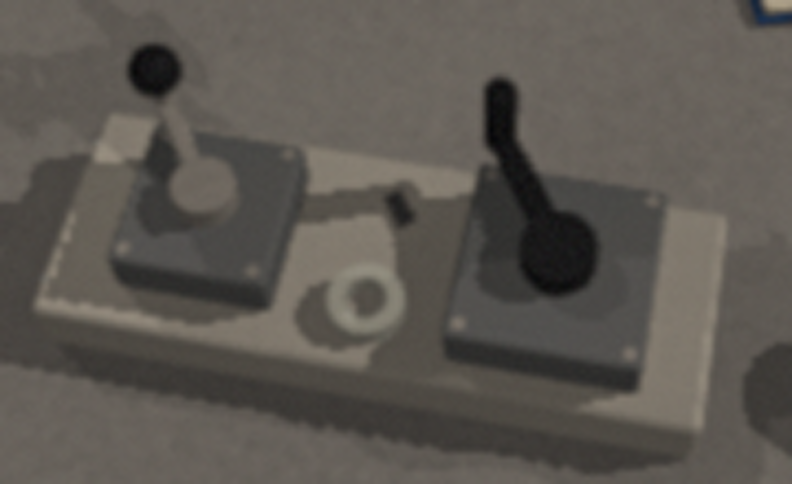

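```bash
python3 - <<'E'
from h import *
from sklearn import __version__ if False else None
E
python3 - <<'E'
from h import *
for n,(x0,x1,y0,y1) in dict(top=(205,345,125,200),scene=(140,320,190,300)).items():
    d=np.load(f"pics/{n}0.npz"); W=cloud(d)[y0:y1,x0:x1]
    g=d["pixels"][y0:y1,x0:x1].astype(int).max(-1)
    H=W[...,2]; Y=W[...,1]
    def rep(nm,m):
        m=m.astype(np.uint8); k,lab,st,c=cv2.connectedComponentsWithStats(m)
        i=1+st[1:,4].argmax(); s=W[lab==i]
        (hx,hy),hr=cv2.minEnclosingCircle(s[:,:2].astype(np.float32))
        print(n,nm,len(s),s.mean(0).round(1),"circ",round(hx,1),round(hy,1),round(hr,1), s[:,2].max().round(1))
        return lab==i
    rep("isogrip",(H>148)&(Y>-100)); rep("ball",(H>128)&(Y<-100)); 
    rep("isogripall",(H>117)&(Y>-100))
    for nm,m in(("isohous",(H>82)&(H<97)&(Y>-60)),("selhous",(H>82)&(H<97)&(Y<-80)),("console",(H>43)&(H<57))):
        m=(m).astype(np.uint8);k,lab,st,c=cv2.connectedComponentsWithStats(m)
        s=W[m>0] if nm=="console" else W[lab==1+st[1:,4].argmax()]
        rc=cv2.minAreaRect(s[:,:2].astype(np.float32)); print(n,nm,rc)
    # hub tops: z 105-115 
    for nm,sgn in(("iso",1),("sel",-1)):
        m=((H>100)&(H<117)&((Y+75)*sgn>0)); s=W[m]
        # hub: erode
        e=cv2.morphologyEx(m.astype(np.uint8),cv2.MORPH_OPEN,cv2.getStructuringElement(2,(9,9) if n=="top" else (13,13)))
        if e.any(): t=W[e>0]; print(n,nm,"hub",len(t),t.mean(0).round(1),cv2.minEnclosingCircle(t[:,:2].astype(np.float32)))
E
```

```text
top isogrip 31 [556.1   1.9 157.8] circ 556.4 2.2 10.5 163.9
top ball 72 [ 544.5 -211.2  152. ] circ 545.8 -211.8 16.2 161.9
top isogripall 40 [555.2   2.1 151.1] circ 561.1 4.9 15.9 163.9
top isohous ((632.7855834960938, 41.10983657836914), (119.9394302368164, 121.51786041259766), 83.11702728271484)
top selhous ((606.7440185546875, -176.9583740234375), (99.33504486083984, 101.01970672607422), 83.11904907226562)
top console ((619.3478393554688, -68.28500366210938), (419.3255310058594, 150.26791381835938), 83.00234985351562)
top iso hub 96 [630.7  41.9 110.4] ((630.2172241210938, 41.57718276977539), 23.600309371948242)
top sel hub 91 [ 606.4 -176.9  110.4] ((606.6436157226562, -176.7009735107422), 20.379375457763672)
scene isogrip 62 [559.    5.1 157.8] circ 556.2 5.0 11.5 162.3
scene ball 126 [ 550.2 -206.2  151.6] circ 545.7 -208.6 16.8 160.8
scene isogripall 107 [561.1   5.2 147. ] circ 556.2 5.0 11.5 162.3
scene isohous ((631.3781127929688, 44.68244552612305), (119.724609375, 121.42170715332031), 83.28142547607422)
scene selhous ((605.850830078125, -173.0770721435547), (98.97218322753906, 101.34699249267578), 83.60681915283203)
scene console ((618.2117919921875, -64.67919921875), (420.1050109863281, 151.22280883789062), 83.22418975830078)
scene iso hub 254 [633.8  44.2 111.6] ((631.6218872070312, 44.63599395751953), 23.704118728637695)  File "<stdin>", line 2
    from sklearn import __version__ if False else None
                                    ^^
SyntaxError: invalid syntax
```

The top picture shows the isolator on the robot's left, with its hub at about (246,155) and its grip at (256,173). The selector is on the right, with its ball at (316,174). The tape roll is at (276,150) and the marker at (272,169), both between the switches and low.

Two views agree on the isolator axis near (632, 43), grip near (556, 3.5), selector axis near (606, -175) and ball near (546, -210). Console yaw is about -0.12 rad.

The grip force would overload the switches, so I will cage each grip and push with one pad. The jaws have to turn half way round to stay within the wrist's range.

```bash
python3 -m crank '[0.05,0.015,0.025,0.01,7, 0.05,0.03,0.055,0.02,14, 0.05,0.045,0.085,0.02,21, 0.05,0.06,0.115,0.02,28, 0.05,0.075,0.145,0.02,35, 0.05,0.09,0.175,0.02,42, 0.05,0.105,0.205,0.02,49, 0.05,0.12,0.235,0.02,56, 0.05,0.135,0.265,0.02,63, 0.05,0.15,0.29,0.02,70]'; python3 - <<'E'
from plant import r
import numpy as np
o=r.get_obs(); print(np.round(o["q"],2),np.round(o["ft_force"],2))
E
```

```text
time: 0.93
tool_pos: [395.3, -282.6, 259.2]
tool_rot: [-0.707, -0.021, 0.022, 0.707]
ft_force: [0.4, 0.0, -1.1]
gripper_width: 49.8
[ 0.81  0.22 -0.36  1.85  0.09  1.09  0.48] [ 0.45  0.02 -1.11]
```

```bash
python3 -m crank '[0.05,0.015,0.03,0,7, 0.05,0.03,0.06,0,14, 0.05,0.05,0.09,0,21, 0.05,0.065,0.12,0,28, 0.05,0.08,0.15,0,35, 0.05,0.1,0.18,0,42, 0.05,0.115,0.21,0,49, 0.05,0.13,0.24,0,56, 0.05,0.145,0.265,0,63, 0.05,0.161,0.286,0,70]'; python3 -m crank '[0.05,0,0,0,7, 0.05,0,0,0,14, 0.05,0,0,0,21, 0.05,0,0,0,28, 0.05,0,0,0,35, 0.05,0,0,0,42, 0.05,0,0,0,44, 0.05,0,0,0,44, 0.05,0,0,0,44]'; python3 - <<'E'
from plant import r
import numpy as np, cv2
from h import *
o=r.get_obs(); print(np.round(o["q"],2),np.round(o["ft_force"],2))
print(R.from_quat(o["tool_rot"]).as_matrix().round(3))
for n in("scene","top"):
    d=r.get_image(n); cv2.imwrite(f"pics/{n}1.png",cv2.resize(d["pixels"],(800,600))); np.savez(f"pics/{n}1.npz",**d)
E
```

```text
time: 1.77
tool_pos: [556.1, 3.5, 259.2]
tool_rot: [-0.566, -0.423, 0.423, 0.567]
ft_force: [1.2, -0.6, -0.5]
gripper_width: 49.8
time: 2.52
tool_pos: [555.8, 0.8, 259.0]
tool_rot: [-0.369, -0.603, 0.603, 0.37]
ft_force: [0.1, -1.0, 0.2]
gripper_width: 50.0
[ 0.52  0.44 -0.87  1.66  0.36  1.2   1.61] [ 0.13 -0.98  0.2 ]
[[-0.453 -0.001 -0.891]
 [ 0.891  0.    -0.453]
 [ 0.    -1.     0.001]]
```

View pics/scene1.png

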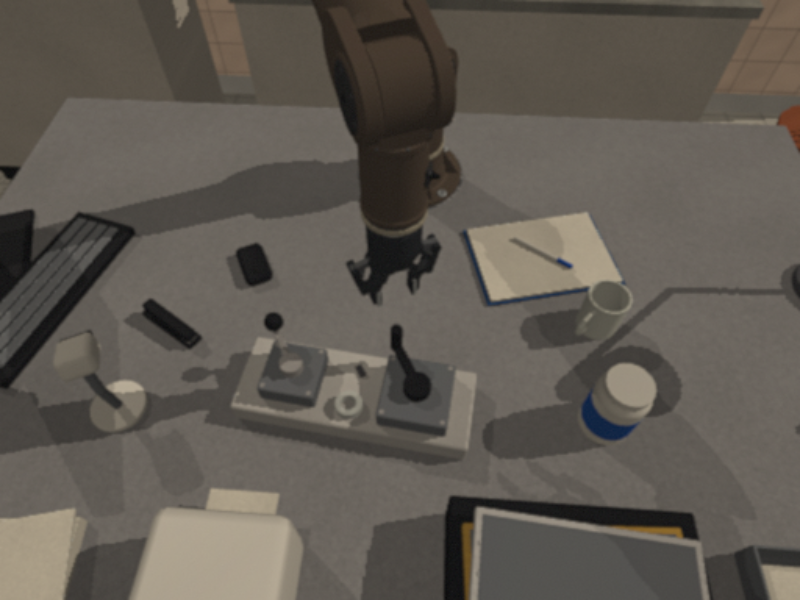

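The scene picture shows the open jaws at about (395,280), hovering over the isolator grip at (397,335). Next I measure the fingertips relative to the TCP.

```bash
python3 - <<'E'
from h import *
from plant import r
o=r.get_obs(); print(np.round(o["tool_pos"],1))
d=np.load("pics/scene1.npz"); W=cloud(d).reshape(-1,3)
t=np.array([-.453,.891]); n=np.array([-.891,-.453])
p=W[:,:2]-o["tool_pos"][:2]; a=p@t; b=p@n
for s in(-1,1):
    m=(a*s>0)&(a*s<75)&(abs(b)<40)&(W[:,2]>180)&(W[:,2]<300)
    z=W[m,2]
    for lo in range(225,300,10):
        q=m&(W[:,2]>=lo)&(W[:,2]<lo+10)
        if q.sum(): print(s,lo,q.sum(),"a",a[q].min().round(1),a[q].max().round(1),"b",b[q].min().round(1),b[q].max().round(1))
    print("minz",np.sort(z)[:5].round(1))
E
```

```text
[555.9   0.9 259.2]
-1 255 9 a -35.9 -24.8 b -12.7 -6.4
-1 265 17 a -38.1 -24.6 b -11.6 2.4
-1 275 22 a -37.9 -24.2 b -12.1 5.5
-1 285 12 a -37.8 -24.3 b -12.2 -6.6
-1 295 9 a -41.7 -26.7 b -13.2 -6.6
minz [256.  258.4 260.3 261.  262. ]
1 245 3 a 26.2 27.0 b -5.1 5.8
1 255 13 a 25.3 36.8 b -11.8 5.0
1 265 21 a 24.9 39.2 b -12.3 5.5
1 275 19 a 25.4 38.6 b -12.1 5.5
1 285 22 a 25.5 31.4 b -11.8 11.1
1 295 10 a 26.9 47.5 b -13.8 -7.0
minz [251.4 254.4 254.6 259.3 259.3]
```

```bash
python3 -m crank '[0.05,0,0.001,-0.02,0, 0.05,0,0.002,-0.04,0, 0.05,0,0.003,-0.06,0, 0.05,0,0.003,-0.08,0, 0.05,0,0.003,-0.09,0]'; python3 -m crank '[0.05,0,0,-0.008,0, 0.05,0,0,-0.016,0, 0.05,0,0,-0.024,0, 0.05,0,0,-0.032,0, 0.05,0,0,-0.039,0, 0.05,0,0,-0.039,0, 0.05,0,0,-0.039,0, 0.05,0,0,-0.039,0]'; python3 - <<'E'
from plant import r
import numpy as np, cv2
d=r.get_image("scene"); cv2.imwrite("pics/scene2.png",cv2.resize(d["pixels"][170:300,140:320],None,fx=4.4,fy=4.4)); np.savez("pics/scene2.npz",**d)
print(np.round(r.get_obs()["ft_force"],2),np.round(r.get_obs()["tool_pos"],2))
E
```

```text
time: 3.03
tool_pos: [554.9, 3.7, 167.2]
tool_rot: [-0.369, -0.602, 0.604, 0.37]
ft_force: [-0.6, -0.5, -0.4]
gripper_width: 50.2
time: 3.7
tool_pos: [556.2, 4.1, 130.7]
tool_rot: [0.369, 0.603, -0.603, -0.369]
ft_force: [0.2, -0.1, 0.8]
gripper_width: 50.1
[-0.02 -1.48  0.71] [556.32   4.14 130.82]
```

View pics/scene2.png

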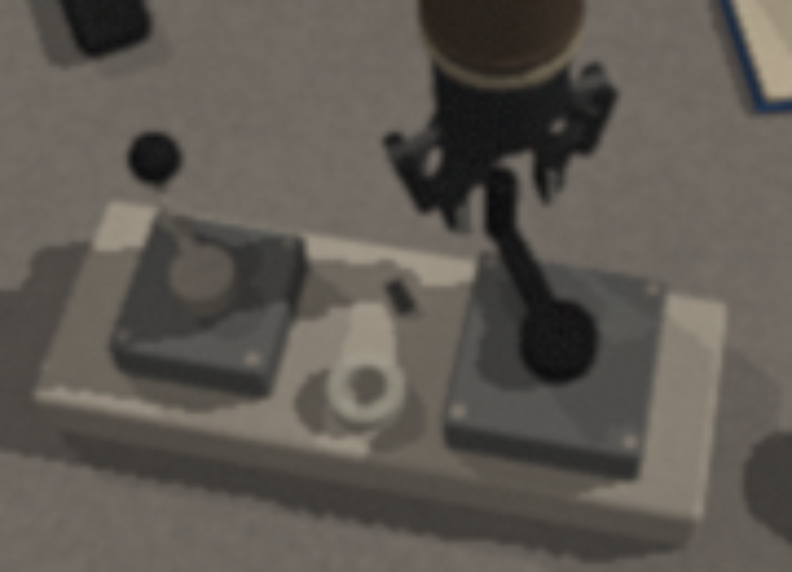

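```bash
cat > tab.py <<'E'
import numpy as np,sys
def tcp(c,rad,off,J):
    th=0.53-J; return np.array(c)+rad*-np.array([np.cos(th),np.sin(th)])+off*np.array([-np.sin(th),np.cos(th)])
def tab(c,rad,off,J0,p0,Js):
    for J in Js: print(round(J,3),((tcp(c,rad,off,J)-p0)).round(1), "turn",round(-np.degrees(J-J0),1))
if __name__=="__main__":
    tab((632,43),85,14,0.05,np.array([556.3,4.1]),np.arange(0.05,0.81,0.05))
E
python3 tab.py
```

```text
0.05 [-6.2 12.1] turn -0.0
0.1 [-7.4 16.2] turn -2.9
0.15 [-8.4 20.4] turn -5.7
0.2 [-9.3 24.6] turn -8.6
0.25 [-9.9 28.9] turn -11.5
0.3 [-10.3  33.2] turn -14.3
0.35 [-10.4  37.5] turn -17.2
0.4 [-10.4  41.8] turn -20.1
0.45 [-10.1  46.1] turn -22.9
0.5 [-9.7 50.3] turn -25.8
0.55 [-9.  54.6] turn -28.6
0.6 [-8.1 58.8] turn -31.5
0.65 [-7. 63.] turn -34.4
0.7 [-5.7 67.1] turn -37.2
0.75 [-4.2 71.1] turn -40.1
0.8 [-2.5 75.1] turn -43.0
```

```bash
python3 -m crank '[0.05,-0.001,0.003,0,0, 0.05,-0.0025,0.006,0,0, 0.05,-0.0035,0.008,0,0, 0.05,-0.0045,0.0095,0,0, 0.05,-0.005,0.0105,0,0, 0.05,-0.0055,0.0115,0,0, 0.05,-0.006,0.0125,0,0, 0.05,-0.006,0.0125,0,0]'
```

```text
time: 4.42
tool_pos: [550.0, 16.4, 130.3]
tool_rot: [-0.369, -0.603, 0.603, 0.369]
ft_force: [1.1, -0.7, 0.8]
gripper_width: 49.9
```

```bash
python3 -m crank '[0.05,-0.0006,0.002,0,-1.4, 0.05,-0.0012,0.0041,0,-2.9, 0.05,-0.0017,0.0062,0,-4.3, 0.05,-0.0022,0.0083,0,-5.7]'; python3 -m crank '[0.05,-0.0005,0.0021,0,-1.5, 0.05,-0.0009,0.0042,0,-2.9, 0.05,-0.0012,0.0063,0,-4.3, 0.05,-0.0015,0.0085,0,-5.8, 0.05,-0.0017,0.0106,0,-7.2, 0.05,-0.0019,0.0128,0,-8.6]'
```

```text
time: 4.75
tool_pos: [547.9, 24.3, 130.3]
tool_rot: [-0.4, -0.583, 0.584, 0.399]
ft_force: [1.4, -2.5, -0.8]
gripper_width: 50.0
time: 5.25
tool_pos: [545.7, 37.6, 130.3]
tool_rot: [-0.442, -0.552, 0.552, 0.442]
ft_force: [0.1, -3.0, 0.2]
gripper_width: 50.2
```

```bash
python3 -m crank '[0.05,-0.0001,0.0021,0,-1.4, 0.05,-0.0001,0.0043,0,-2.9, 0.05,-0.0001,0.0064,0,-4.3, 0.05,-0.0001,0.0086,0,-5.8, 0.05,0,0.0107,0,-7.2, 0.05,0.0002,0.0129,0,-8.6, 0.05,0.0004,0.015,0,-10, 0.05,0.0006,0.0171,0,-11.5, 0.05,0.0009,0.0192,0,-12.9, 0.05,0.0013,0.0214,0,-14.3]'; python3 -m crank '[0.05,0.0004,0.0021,0,-1.4, 0.05,0.0009,0.0042,0,-2.9, 0.05,0.0014,0.0063,0,-4.3, 0.05,0.002,0.0084,0,-5.8, 0.05,0.0026,0.0104,0,-7.2, 0.05,0.0033,0.0125,0,-8.6, 0.05,0.004,0.0145,0,-10, 0.05,0.0048,0.0165,0,-11.5, 0.05,0.0048,0.0165,0,-11.5]'; python3 - <<'E'
from plant import r
import numpy as np, cv2
d=r.get_image("scene"); cv2.imwrite("pics/scene3.png",cv2.resize(d["pixels"][170:300,140:320],None,fx=4.4,fy=4.4)); np.savez("pics/scene3.npz",**d)
o=r.get_obs();print(np.round(o["ft_force"],2),np.round(o["q"],2))
E
python3 - <<'E'
from tab import *
tab((632,43),85,14,0.75,tcp((632,43),85,14,.75),np.arange(.75,1.56,.05))
E
```

```text
time: 6.08
tool_pos: [546.9, 59.2, 130.2]
tool_rot: [-0.507, -0.493, 0.493, 0.507]
ft_force: [-2.8, -4.6, 2.1]
gripper_width: 50.3
time: 6.83
tool_pos: [551.9, 76.3, 130.3]
tool_rot: [-0.554, -0.44, 0.44, 0.554]
ft_force: [-0.5, -0.4, -0.6]
gripper_width: 50.4
[-0.99 -0.12 -0.47] [ 0.21  0.52 -0.62  1.83  0.38  0.91  0.76]
0.75 [0. 0.] turn -0.0
0.8 [1.7 4. ] turn -2.9
0.85 [3.6 7.8] turn -5.7
0.9 [ 5.7 11.6] turn -8.6
0.95 [ 8.  15.2] turn -11.5
1.0 [10.5 18.8] turn -14.3
1.05 [13.1 22.2] turn -17.2
1.1 [15.9 25.4] turn -20.1
1.15 [18.9 28.6] turn -22.9
1.2 [22.  31.5] turn -25.8
1.25 [25.2 34.4] turn -28.6
1.3 [28.6 37. ] turn -31.5
1.35 [32.1 39.5] turn -34.4
1.4 [35.8 41.8] turn -37.2
1.45 [39.5 43.9] turn -40.1
1.5 [43.4 45.8] turn -43.0
1.55 [47.3 47.5] turn -45.8
```

View pics/scene3.png

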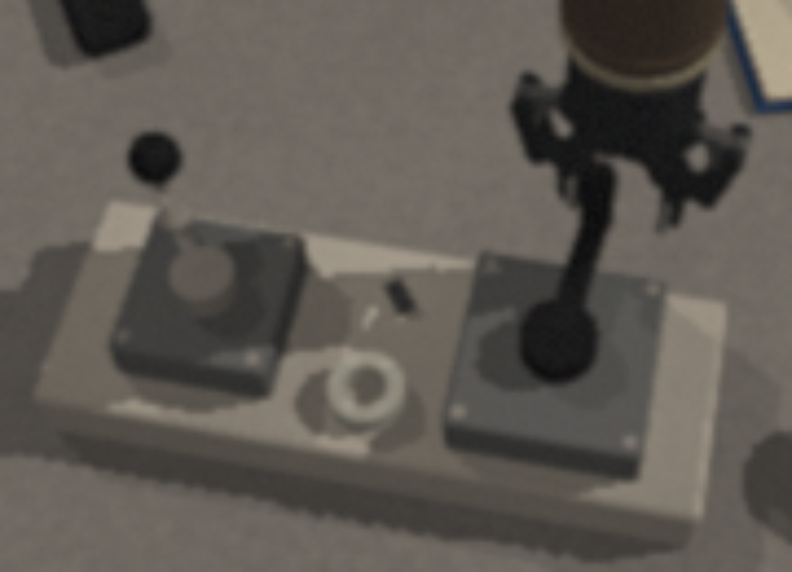

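```bash
cat > g.py <<'E'
from plant import r
import numpy as np,sys
lim=float(sys.argv[1]); o=r.get_obs(); f=np.hypot(*o["ft_force"][:2])
print("t",round(float(o["time"]),2),"F",np.round(o["ft_force"],1),"|xy|",f.round(1),"p",np.round(o["tool_pos"],2),"w",round(float(o["gripper_width"]),2))
sys.exit(int(f>lim))
E
c(){ :; }
python3 -m crank '[0.05,0.0001,0.0003,0,-0.2, 0.05,0.0003,0.0007,0,-0.5, 0.05,0.0004,0.001,0,-0.7]' >/dev/null && python3 g.py 7 && python3 -m crank '[0.05,0.0001,0.0003,0,-0.2, 0.05,0.0003,0.0007,0,-0.5, 0.05,0.0004,0.001,0,-0.7]' >/dev/null && python3 g.py 7 && python3 -m crank '[0.05,0.0001,0.0003,0,-0.2, 0.05,0.0003,0.0007,0,-0.5, 0.05,0.0004,0.001,0,-0.7]' >/dev/null && python3 g.py 7 && python3 -m crank '[0.05,0.0002,0.0003,0,-0.2, 0.05,0.0004,0.0007,0,-0.5, 0.05,0.0005,0.001,0,-0.8]' >/dev/null && python3 g.py 7
```

```text
t 7.13 F [-1.  -2.8 -0.4] |xy| 2.9 p [552.56  76.27 130.31] w 49.5
t 7.38 F [-0.3 -3.  -0.5] |xy| 3.0 p [552.96  77.3  130.32] w 50.31
t 7.63 F [ 0.1 -2.6 -1.1] |xy| 2.6 p [553.36  78.46 130.32] w 49.84
t 7.88 F [ 1.3 -3.5 -1.9] |xy| 3.7 p [553.87  79.56 130.36] w 50.33
```

```bash

python3 -m crank '[0.05,0.0002,0.0003,0,-0.2, 0.05,0.0003,0.0006,0,-0.5, 0.05,0.0005,0.001,0,-0.7]' >/dev/null && python3 g.py 7 && python3 -m crank '[0.05,0.0002,0.0003,0,-0.2, 0.05,0.0003,0.0006,0,-0.5, 0.05,0.0005,0.001,0,-0.7]' >/dev/null && python3 g.py 7 && python3 -m crank '[0.05,0.0002,0.0003,0,-0.2, 0.05,0.0003,0.0006,0,-0.5, 0.05,0.0005,0.0009,0,-0.7]' >/dev/null && python3 g.py 7 && python3 -m crank '[0.05,0.0002,0.0003,0,-0.2, 0.05,0.0003,0.0006,0,-0.5, 0.05,0.0005,0.0009,0,-0.7]' >/dev/null && python3 g.py 7 && python3 -m crank '[0.05,0.0002,0.0003,0,-0.2, 0.05,0.0003,0.0006,0,-0.5, 0.05,0.0005,0.001,0,-0.7]' >/dev/null && python3 g.py 7 && python3 -m crank '[0.05,0.0002,0.0003,0,-0.2, 0.05,0.0003,0.0006,0,-0.5, 0.05,0.0005,0.001,0,-0.7]' >/dev/null && python3 g.py 7 && python3 -m crank '[0.05,0.0002,0.0003,0,-0.2, 0.05,0.0003,0.0006,0,-0.5, 0.05,0.0005,0.0009,0,-0.7]' >/dev/null && python3 g.py 7 && python3 -m crank '[0.05,0.0002,0.0003,0,-0.2, 0.05,0.0004,0.0006,0,-0.5, 0.05,0.0006,0.0009,0,-0.8]' >/dev/null && python3 g.py 7
```

```text
t 8.13 F [ 1.4 -3.5 -0.7] |xy| 3.8 p [554.3   80.48 130.34] w 50.03
t 8.38 F [ 1.9 -3.6 -0.6] |xy| 4.1 p [554.74  81.51 130.35] w 49.77
t 8.63 F [ 0.2 -2.  -0.7] |xy| 2.0 p [555.21  82.43 130.33] w 50.25
t 8.88 F [ 0.6 -1.3 -0.2] |xy| 1.4 p [555.71  83.32 130.34] w 49.64
t 9.13 F [ 1.1 -2.9 -0. ] |xy| 3.1 p [556.19  84.3  130.33] w 49.99
t 9.38 F [ 0.  -2.8 -0.5] |xy| 2.8 p [556.69  85.3  130.31] w 50.05
t 9.63 F [ 0.4 -3.7 -0.2] |xy| 3.7 p [557.22  86.21 130.31] w 49.85
t 9.88 F [ 0.6 -3.8  0.1] |xy| 3.9 p [557.76  86.99 130.31] w 49.94
```

```bash

python3 -m crank '[0.05,0.0002,0.0003,0,-0.2, 0.05,0.0004,0.0006,0,-0.5, 0.05,0.0006,0.0009,0,-0.7]' >/dev/null && python3 g.py 7 && python3 -m crank '[0.05,0.0002,0.0003,0,-0.2, 0.05,0.0004,0.0006,0,-0.5, 0.05,0.0006,0.0009,0,-0.7]' >/dev/null && python3 g.py 7 && python3 -m crank '[0.05,0.0002,0.0003,0,-0.2, 0.05,0.0004,0.0006,0,-0.5, 0.05,0.0006,0.0009,0,-0.7]' >/dev/null && python3 g.py 7 && python3 -m crank '[0.05,0.0002,0.0003,0,-0.2, 0.05,0.0004,0.0006,0,-0.5, 0.05,0.0006,0.0009,0,-0.7]' >/dev/null && python3 g.py 7 && python3 -m crank '[0.05,0.0002,0.0003,0,-0.2, 0.05,0.0004,0.0006,0,-0.5, 0.05,0.0006,0.0009,0,-0.7]' >/dev/null && python3 g.py 7 && python3 -m crank '[0.05,0.0002,0.0003,0,-0.2, 0.05,0.0004,0.0006,0,-0.5, 0.05,0.0006,0.0009,0,-0.7]' >/dev/null && python3 g.py 7 && python3 -m crank '[0.05,0.0002,0.0003,0,-0.2, 0.05,0.0004,0.0006,0,-0.5, 0.05,0.0006,0.0009,0,-0.7]' >/dev/null && python3 g.py 7 && python3 -m crank '[0.05,0.0002,0.0003,0,-0.2, 0.05,0.0004,0.0006,0,-0.5, 0.05,0.0007,0.0009,0,-0.8]' >/dev/null && python3 g.py 7
```

```text
t 10.13 F [-0.5 -4.3  0.6] |xy| 4.3 p [558.34  87.97 130.31] w 50.39
t 10.38 F [ 0.6 -4.4  0.3] |xy| 4.5 p [558.9   88.92 130.3 ] w 50.23
t 10.63 F [-0.4 -3.4  0.2] |xy| 3.5 p [559.51  89.84 130.31] w 49.86
t 10.88 F [-1.  -3.3  0.5] |xy| 3.5 p [560.06  90.77 130.29] w 49.73
t 11.13 F [-2.4 -4.3  1.2] |xy| 4.9 p [560.67  91.59 130.3 ] w 49.87
t 11.38 F [-2.8 -6.5  3.1] |xy| 7.1 p [561.05  91.76 130.21] w 49.85
```

```bash

python3 -m crank '[0.05,0,0,0,0, 0.05,0,0,0,0]' >/dev/null && python3 g.py 9 && python3 -m crank '[0.05,0.0001,0.0002,0,0, 0.05,0.0002,0.0004,0,0]' >/dev/null && python3 g.py 9 && python3 -m crank '[0.05,0.0001,0.0002,0,0, 0.05,0.0002,0.0004,0,0]' >/dev/null; python3 g.py 9
```

```text
t 11.55 F [-2.9 -5.5  2.8] |xy| 6.2 p [561.05  91.78 130.24] w 50.22
t 11.72 F [-4.1 -6.5  3.6] |xy| 7.6 p [561.07  91.89 130.18] w 50.15
t 11.88 F [-5.  -8.2  4.1] |xy| 9.6 p [561.14  91.94 130.14] w 50.25
```

```bash

python3 -m crank '[0.05,0.0001,0.0002,0,0, 0.05,0.0002,0.0004,0,0]' >/dev/null; python3 g.py 12 && python3 -m crank '[0.05,0.0001,0.0002,0,0, 0.05,0.0002,0.0004,0,0, 0.05,0.0002,0.0004,0,0]' >/dev/null; python3 g.py 12
```

```text
t 12.05 F [-4.3 -9.2  5.7] |xy| 10.1 p [561.13  92.07 130.12] w 50.05
t 12.3 F [-5.2 -9.   5.8] |xy| 10.4 p [561.18  92.17 130.09] w 50.06
```

The isolator is home: commanded steps of 0.4 mm only moved the tool about 0.1 mm, and force rose to about 12 N. I back off and lift clear.

```bash

python3 -m crank '[0.05,-0.0005,-0.001,0,0, 0.05,-0.001,-0.003,0,0, 0.05,-0.0025,-0.006,0,0, 0.05,-0.004,-0.009,0,0, 0.05,-0.0055,-0.012,0,0, 0.05,-0.0055,-0.012,0,0, 0.05,-0.0055,-0.012,0,0]' && python3 g.py 5 && python3 -m crank '[0.05,0,0,0.01,0, 0.05,0,0,0.025,0, 0.05,0,0,0.045,0, 0.05,0,0,0.065,0, 0.05,0,0,0.085,0, 0.05,0,0,0.105,0, 0.05,0,0,0.11,0, 0.05,0,0,0.11,0]'; python3 - <<'E'
from plant import r
import numpy as np, cv2
from h import *
d=r.get_image("scene"); cv2.imwrite("pics/scene4.png",cv2.resize(d["pixels"][150:300,140:320],None,fx=4,fy=4)); np.savez("pics/scene4.npz",**d)
o=r.get_obs();print(np.round(o["ft_force"],2),np.round(o["q"],2))
W=cloud(d); m=((W[...,2]>117)&(W[...,2]<163)&(W[...,1]>0)&(W[...,1]<130)&(W[...,0]>530)&(W[...,0]<650))
s=W[m]; c,rad=cv2.minEnclosingCircle(s[:,:2].astype(np.float32)); print(len(s),c,rad)
a=np.arctan2(43-c[1],632-c[0]); print("J",0.53-a,np.hypot(43-c[1],632-c[0]))
print(R.from_quat(o["tool_rot"]).as_matrix()[:,0].round(3),o["tool_pos"])
E
```

```text
time: 12.88
tool_pos: [556.7, 82.1, 130.4]
tool_rot: [-0.599, -0.376, 0.375, 0.599]
ft_force: [0.5, -0.2, -0.2]
gripper_width: 50.0
t 12.88 F [ 0.5 -0.2 -0.2] |xy| 0.5 p [556.74  82.09 130.39] w 50.02
time: 13.55
tool_pos: [557.6, 82.8, 242.5]
tool_rot: [0.6, 0.377, -0.374, -0.599]
ft_force: [0.4, 0.0, -0.0]
gripper_width: 50.0
[-0.13 -0.13 -0.66] [ 0.2   0.4  -0.61  1.69  0.25  1.13  0.64]
108 (555.4132690429688, 80.10818481445312) 10.710318565368652
J 0.9811911331949368 85.10314176872848
[0.436 0.9   0.001] [556.94303057  82.31217605 240.92605543]
```

View pics/scene4.png

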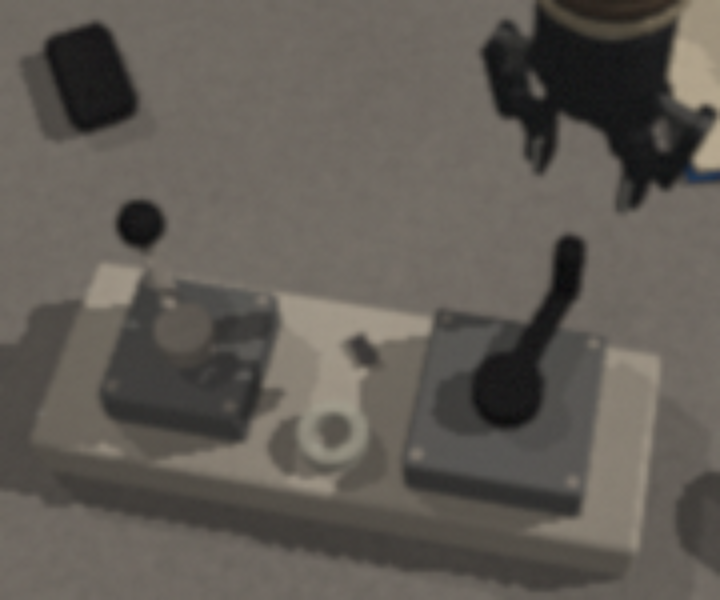

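The scene picture shows the isolator lever swung over (grip at about (570,255) in the crop), the jaws clear above it, and the ball untouched at (140,222). The measured isolator angle is about 0.98. Next, the selector.

```bash

python3 -m crank '[0.06,-0.001,-0.02,0,5, 0.06,-0.002,-0.05,0,11, 0.06,-0.003,-0.08,0,17, 0.06,-0.004,-0.11,0,23, 0.06,-0.006,-0.14,0,29, 0.06,-0.007,-0.17,0,35, 0.06,-0.008,-0.2,0,41, 0.06,-0.009,-0.23,0,47, 0.06,-0.01,-0.26,0,52, 0.06,-0.011,-0.285,0,56]'; python3 -m crank '[0.06,0,-0.007,0,0, 0.06,0,-0.0075,-0.01,0, 0.06,0,-0.0075,-0.03,0, 0.06,0,-0.0075,-0.05,0, 0.06,0,-0.0075,-0.06,0,0.06,0,-0.0075,-0.06,0]';python3 - <<'E'
from plant import r
from h import *
o=r.get_obs();print(np.round(o["ft_force"],2),np.round(o["q"],2))
print(R.from_quat(o["tool_rot"]).as_matrix()[:,0].round(3),o["tool_pos"])
E
```

```text
time: 14.43
tool_pos: [544.5, -205.4, 238.7]
tool_rot: [-0.351, -0.613, 0.614, 0.352]
ft_force: [0.9, -0.1, 0.1]
gripper_width: 59.9
time: 14.93
tool_pos: [544.0, -208.6, 177.2]
tool_rot: [-0.35, -0.613, 0.613, 0.354]
ft_force: [0.1, -1.0, -0.9]
gripper_width: 59.9
[ 0.12 -0.96 -0.86] [ 0.78  0.54 -0.74  1.71  0.4   1.06  2.01]
[-0.504  0.864  0.004] [ 543.95540511 -208.57096225  177.15834596]
```

```bash

python3 -m crank '[0.06,0.001,-0.001,-0.008,0, 0.06,0.001,-0.001,-0.017,0, 0.06,0.001,-0.001,-0.026,0, 0.06,0.001,-0.001,-0.035,0, 0.06,0.001,-0.001,-0.043,0, 0.06,0.001,-0.001,-0.047,0, 0.06,0.001,-0.001,-0.047,0, 0.06,0.001,-0.001,-0.047,0]'; python3 g.py 5;python3 - <<'E'
from plant import r
from h import *
d=r.get_image("scene"); cv2.imwrite("pics/scene5.png",cv2.resize(d["pixels"][150:300,120:300],None,fx=4,fy=4))
from tab import *
tab((606,-175),70,13,0.0,tcp((606,-175),70,13,0),np.arange(0,1.26,.05))
print(tcp((606,-175),70,0,0),tcp((606,-175),70,13,0))
E
```

```text
time: 15.6
tool_pos: [546.6, -211.3, 133.2]
tool_rot: [0.352, 0.613, -0.613, -0.353]
ft_force: [-0.6, -0.2, 0.6]
gripper_width: 60.2
t 15.6 F [-0.6 -0.2  0.6] |xy| 0.6 p [ 546.65 -211.33  133.2 ] w 60.21
0.0 [0. 0.] turn -0.0
0.05 [-1.1  3.4] turn -2.9
0.1 [-2.1  6.8] turn -5.7
0.15 [-2.9 10.3] turn -8.6
0.2 [-3.5 13.8] turn -11.5
0.25 [-3.9 17.3] turn -14.3
0.3 [-4.2 20.9] turn -17.2
0.35 [-4.2 24.4] turn -20.1
0.4 [-4.1 28. ] turn -22.9
0.45 [-3.8 31.5] turn -25.8
0.5 [-3.4 35.1] turn -28.6
0.55 [-2.8 38.6] turn -31.5
0.6 [-2. 42.] turn -34.4
0.65 [-1.  45.5] turn -37.2
0.7 [ 0.2 48.8] turn -40.1
0.75 [ 1.5 52.1] turn -43.0
0.8 [ 3.  55.4] turn -45.8
0.85 [ 4.6 58.5] turn -48.7
0.9 [ 6.4 61.6] turn -51.6
0.95 [ 8.4 64.6] turn -54.4
1.0 [10.4 67.5] turn -57.3
1.05 [12.7 70.2] turn -60.2
1.1 [15.1 72.9] turn -63.0
1.15 [17.6 75.4] turn -65.9
1.2 [20.2 77.8] turn -68.8
1.25 [22.9 80.1] turn -71.6
[ 545.60350506 -210.38733388] [ 539.03157163 -199.17084197]
```

View pics/scene5.png

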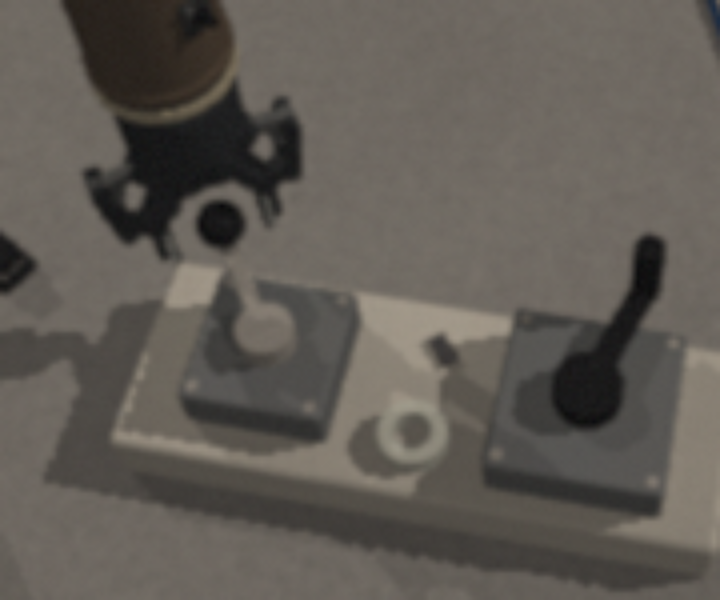

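The jaws straddle the ball at about (220,222), and both of the levers' surroundings are undisturbed. I close the gap, then gently test that the lock is free.

```bash

python3 -m crank '[0.06,-0.0015,0.002,0,0, 0.06,-0.003,0.0045,0,0, 0.06,-0.0045,0.007,0,0, 0.06,-0.0055,0.009,0,0, 0.06,-0.0065,0.0105,0,0, 0.06,-0.007,0.0115,0,0, 0.06,-0.0075,0.012,0,0]' >/dev/null; python3 g.py 7 && python3 -m crank '[0.06,-0.0002,0.0005,0,-0.5, 0.06,-0.0004,0.001,0,-1]' >/dev/null; python3 g.py 7 && python3 -m crank '[0.06,-0.0002,0.0005,0,-0.5, 0.06,-0.0003,0.001,0,-1]' >/dev/null; python3 g.py 7 && python3 -m crank '[0.06,-0.0002,0.0007,0,-0.5, 0.06,-0.0004,0.0014,0,-0.9]' >/dev/null; python3 g.py 7 && python3 -m crank '[0.06,-0.0002,0.0005,0,-0.5, 0.06,-0.0004,0.001,0,-1]' >/dev/null; python3 g.py 7 && python3 -m crank '[0.06,-0.0002,0.0005,0,-0.5, 0.06,-0.0003,0.001,0,-0.9]' >/dev/null; python3 g.py 7 && python3 -m crank '[0.06,-0.0002,0.0007,0,-0.5, 0.06,-0.0003,0.0014,0,-0.9]' >/dev/null; python3 g.py 7
```

```text
t 16.23 F [-0.5  0.7 -0.7] |xy| 0.9 p [ 539.14 -199.19  133.41] w 60.05
t 16.4 F [ 2.  -1.7 -0.5] |xy| 2.6 p [ 538.88 -198.51  133.36] w 60.04
t 16.57 F [ 3.  -1.  -0.9] |xy| 3.1 p [ 538.93 -197.83  133.39] w 60.3
t 16.73 F [ 2.  -3.4 -0.8] |xy| 3.9 p [ 538.24 -196.31  133.38] w 59.78
t 16.9 F [ 0.7 -1.6  0.2] |xy| 1.7 p [ 537.77 -195.09  133.4 ] w 60.09
t 17.07 F [ 2.2 -1.7 -1.1] |xy| 2.8 p [ 537.4  -193.98  133.38] w 59.7
t 17.23 F [ 0.4 -3.   0.2] |xy| 3.0 p [ 536.97 -192.68  133.34] w 59.94
```

```bash

python3 -m crank '[0.06,-0.0004,0.0018,0,-1.4, 0.06,-0.0008,0.0035,0,-2.9, 0.06,-0.0011,0.0052,0,-4.3, 0.06,-0.0014,0.007,0,-5.8]' >/dev/null; python3 g.py 7 && python3 -m crank '[0.06,-0.0002,0.0018,0,-1.4, 0.06,-0.0004,0.0035,0,-2.8, 0.06,-0.0006,0.0053,0,-4.3, 0.06,-0.0007,0.0071,0,-5.7, 0.06,-0.0007,0.0088,0,-7.2, 0.06,-0.0007,0.0106,0,-8.6]' >/dev/null; python3 g.py 7 && python3 -m crank '[0.06,0,0.0018,0,-1.4, 0.06,0.0001,0.0036,0,-2.8, 0.06,0.0002,0.0053,0,-4.3, 0.06,0.0004,0.0071,0,-5.7, 0.06,0.0006,0.0089,0,-7.1, 0.06,0.0008,0.0107,0,-8.5, 0.06,0.0011,0.0124,0,-10, 0.06,0.0014,0.0142,0,-11.4, 0.06,0.0018,0.0159,0,-12.8, 0.06,0.0022,0.0176,0,-14.3]' >/dev/null; python3 g.py 7 && python3 -m crank '[0.06,0.0005,0.0017,0,-1.4, 0.06,0.001,0.0035,0,-2.8, 0.06,0.0016,0.0051,0,-4.3, 0.06,0.0022,0.0068,0,-5.7, 0.06,0.0028,0.0085,0,-7.1, 0.06,0.0035,0.0101,0,-8.6, 0.06,0.0042,0.0118,0,-10, 0.06,0.005,0.0134,0,-11.4, 0.06,0.0058,0.015,0,-12.8, 0.06,0.0066,0.0165,0,-14.3]' >/dev/null; python3 g.py 7 && python3 -m crank '[0.06,0.0009,0.0016,0,-1.4, 0.06,0.0018,0.0031,0,-2.9, 0.06,0.0028,0.0046,0,-4.3, 0.06,0.0038,0.0061,0,-5.7, 0.06,0.0048,0.0076,0,-7.1, 0.06,0.0058,0.009,0,-8.6, 0.06,0.0069,0.0104,0,-10, 0.06,0.0081,0.0117,0,-11.5]' >/dev/null; python3 g.py 7
```

```text
t 17.57 F [ 0.1 -1.7 -0.7] |xy| 1.7 p [ 535.5  -185.6   133.34] w 60.01
t 18.07 F [ 0.3 -3.2  1.3] |xy| 3.2 p [ 534.72 -175.01  133.28] w 60.01
t 18.9 F [-3.2 -3.7  1.2] |xy| 4.9 p [ 536.9  -157.22  133.22] w 59.49
t 19.73 F [-3.2 -2.1  1.2] |xy| 3.8 p [ 543.68 -140.6   133.2 ] w 60.11
t 20.4 F [-4.6 -1.9  0.9] |xy| 5.0 p [ 551.83 -128.86  133.22] w 60.21
```

```bash

python3 -m crank '[0.06,0.0003,0.0003,0,-0.3, 0.06,0.0006,0.0006,0,-0.6, 0.06,0.0008,0.0009,0,-0.9]' >/dev/null; python3 g.py 7 && python3 -m crank '[0.06,0.0003,0.0003,0,-0.3, 0.06,0.0006,0.0006,0,-0.6, 0.06,0.0008,0.0009,0,-0.9]' >/dev/null; python3 g.py 7 && python3 -m crank '[0.06,0.0003,0.0003,0,-0.3, 0.06,0.0006,0.0006,0,-0.6, 0.06,0.0008,0.0009,0,-1]' >/dev/null; python3 g.py 7 && python3 -m crank '[0.06,0.0003,0.0003,0,-0.3, 0.06,0.0006,0.0006,0,-0.6, 0.06,0.0008,0.0008,0,-1]' >/dev/null; python3 g.py 7 && python3 -m crank '[0.06,0.0003,0.0003,0,-0.3, 0.06,0.0006,0.0006,0,-0.6, 0.06,0.0008,0.0008,0,-1]' >/dev/null; python3 g.py 7 && python3 -m crank '[0.06,0.0003,0.0003,0,-0.3, 0.06,0.0006,0.0006,0,-0.6, 0.06,0.0008,0.0008,0,-0.9]' >/dev/null; python3 g.py 7 && python3 -m crank '[0.06,0.0003,0.0003,0,-0.3, 0.06,0.0006,0.0006,0,-0.6, 0.06,0.0008,0.0008,0,-0.9]' >/dev/null; python3 g.py 7 && python3 -m crank '[0.06,0.0003,0.0003,0,-0.3, 0.06,0.0006,0.0006,0,-0.6, 0.06,0.0008,0.0008,0,-0.9]' >/dev/null; python3 g.py 7
```

```text
t 20.65 F [-4.5 -1.5  0.3] |xy| 4.7 p [ 552.62 -128.15  133.23] w 60.23
t 20.9 F [-3.9 -1.4 -0.2] |xy| 4.2 p [ 553.38 -127.42  133.24] w 60.07
t 21.15 F [-4.5 -2.4 -0.7] |xy| 5.1 p [ 554.31 -126.52  133.27] w 59.75
t 21.4 F [-4.  -1.1 -1.2] |xy| 4.1 p [ 555.19 -125.63  133.32] w 60.18
t 21.65 F [-3.1 -2.3 -1.1] |xy| 3.9 p [ 556.01 -124.83  133.34] w 60.01
t 21.9 F [-2.4 -1.8 -1.2] |xy| 3.0 p [ 556.77 -124.05  133.31] w 60.03
t 22.15 F [-2.9 -1.8 -0.6] |xy| 3.4 p [ 557.59 -123.27  133.35] w 60.22
t 22.4 F [-2.2 -2.4 -2.7] |xy| 3.2 p [ 558.44 -122.48  133.36] w 59.92
```

Commanded angle is about 1.18 with no stop felt yet, so I continue in smaller steps.

```bash

python3 -m crank '[0.06,0.0003,0.0003,0,-0.3, 0.06,0.0005,0.0005,0,-0.6]' >/dev/null; python3 g.py 7 && python3 -m crank '[0.06,0.0003,0.0003,0,-0.3, 0.06,0.0005,0.0005,0,-0.6]' >/dev/null; python3 g.py 7 && python3 -m crank '[0.06,0.0003,0.0002,0,-0.3, 0.06,0.0005,0.0004,0,-0.5]' >/dev/null; python3 g.py 7 && python3 -m crank '[0.06,0.0003,0.0002,0,-0.3, 0.06,0.0005,0.0004,0,-0.5]' >/dev/null; python3 g.py 7 && python3 -m crank '[0.06,0.0003,0.0002,0,-0.3, 0.06,0.0005,0.0004,0,-0.5]' >/dev/null; python3 g.py 7 && python3 -m crank '[0.06,0.0003,0.0002,0,-0.3, 0.06,0.0005,0.0004,0,-0.5]' >/dev/null; python3 g.py 7
```

```text
t 22.57 F [-1.7 -2.2 -1.6] |xy| 2.8 p [ 558.94 -122.02  133.32] w 60.41
t 22.73 F [-2.7 -4.1 -2.1] |xy| 4.9 p [ 559.3  -121.84  133.32] w 60.26
t 22.9 F [-3.6 -5.2 -0.8] |xy| 6.3 p [ 559.55 -121.95  133.26] w 59.6
t 23.07 F [-4.4 -7.7 -1.1] |xy| 8.8 p [ 559.81 -122.07  133.24] w 59.67
t 23.07 F [-4.4 -7.7 -1.1] |xy| 8.8 p [ 559.81 -122.07  133.24] w 59.67
t 23.07 F [-4.4 -7.7 -1.1] |xy| 8.8 p [ 559.81 -122.07  133.24] w 59.67
```

Stop felt: the tool stalled at about 1.2 rad with force rising to 8.8 N. I back off to centre and lift.

```bash

python3 -m crank '[0.06,-0.0005,-0.001,0,0, 0.06,-0.0015,-0.0025,0,0, 0.06,-0.0035,-0.005,0,0, 0.06,-0.006,-0.008,0,0, 0.06,-0.008,-0.0105,0,0, 0.06,-0.008,-0.0105,0,0, 0.06,-0.008,-0.0105,0,0]' >/dev/null && python3 g.py 4 && python3 -m crank '[0.06,0,0,0.01,0, 0.06,0,0,0.025,0, 0.06,0,0,0.045,0, 0.06,0,0,0.065,0, 0.06,0,0,0.085,0, 0.06,0,0,0.105,0, 0.06,0,0,0.12,0, 0.06,0,0,0.12,0, 0.06,0,0,0.12,0, 0.06,0,0,0.12,0]'; python3 - <<'E'
from plant import r
from h import *
d=r.get_image("scene"); cv2.imwrite("pics/scene6.png",cv2.resize(d["pixels"],(800,600))); np.savez("pics/scene6.npz",**d)
o=r.get_obs();print(np.round(o["ft_force"],2))
W=cloud(d)
for nm,c,y0,y1,lo in(("iso",(632,43),0,130,117),("sel",(606,-175),-230,-90,128)):
    m=((W[...,2]>lo)&(W[...,2]<164)&(W[...,1]>y0)&(W[...,1]<y1)&(W[...,0]>520)&(W[...,0]<660))
    k,lab,st,_=cv2.connectedComponentsWithStats(m.astype(np.uint8)); s=W[lab==1+st[1:,4].argmax()]
    p,rad=cv2.minEnclosingCircle(s[:,:2].astype(np.float32)); print(nm,p,rad,"J",0.53-np.arctan2(c[1]-p[1],c[0]-p[0]))
E
```

```text
t 23.65 F [ 0.2 -0.3  0.6] |xy| 0.4 p [ 552.32 -131.37  133.45] w 60.15
time: 24.48
tool_pos: [552.0, -131.1, 253.1]
tool_rot: [-0.64, -0.3, 0.301, 0.64]
ft_force: [-0.8, 0.1, -1.1]
gripper_width: 60.1
[-0.47  0.98 -0.3 ]
iso (555.0988159179688, 79.38368225097656) 11.580615997314453 J 0.9719153696329019
sel (552.320068359375, -129.20692443847656) 16.543493270874023 J 1.2362772853791508
```

View pics/scene6.png

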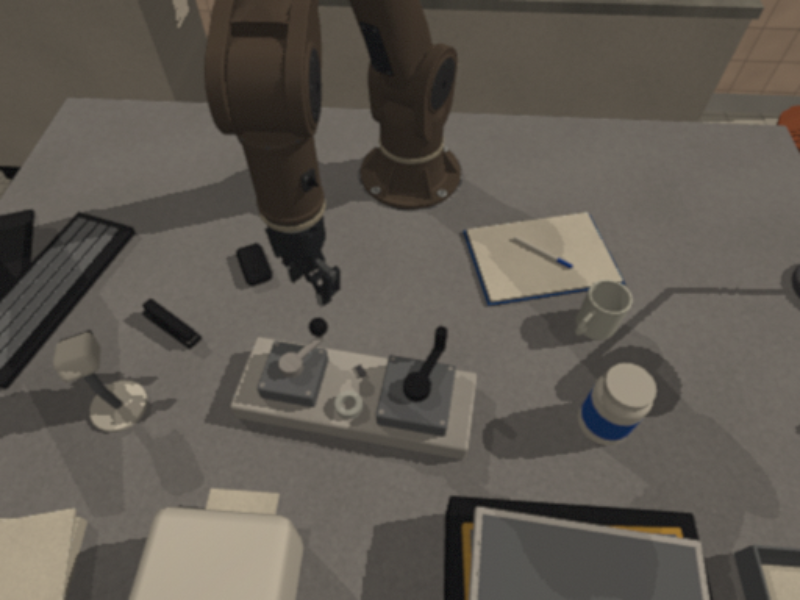

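The picture shows both levers turned: the isolator grip at about (441,335) and the ball at (318,326). The gripper is clear above, and the marker, tape, mug, tub, stapler and mouse look unmoved. I hand in.

```bash
python3 -c "
from plant import r
print(r.finish_job())"
```

```text
the job is handed in; nothing more can be done
None
```

Both switches are turned clockwise to their stops, and the job was handed in at about 24.5 s of the 69 s allowed. I pushed each grip with one pad of the half-open jaws, because the fixed grip force would have overloaded the switches.

| Switch | Felt stop | Peak wrist force on the steps | Angle in the last picture |
|---|---|---|---|
| Isolator | tool stalled at about 0.98 rad | about 12 N | 0.97 rad |
| Selector | tool stalled at about 1.2 rad | about 9 N | 1.24 rad |

- **Lock:** the selector turned freely past its lock, so the isolator was home.
- **Disagreement:** the 1.24 rad reading for the selector is above its 1.2 rad stop. I put that down to calibration error of about 2 mm.
- **Force limit:** the forces are wrist readings taken at the end of each move, so any spike within a move was not seen.
- **Other things:** the gripper is clear above the console with near-zero wrist force. The loose items look unmoved in the last picture, but I did not measure their positions again.

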